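# Push the carton home in the staging lane

### The job

The green-and-white carton lies crooked on the open front part of the plywood staging lane. With the fingertips, straighten it up and push it lengthwise down the lane between the two blue guide rails until it is fully home against the yellow end stop, without the carton or the robot ever touching either rail. Slide it flat on the plywood, never lifting or tipping it, leave the other things on the table where they are, and finish clear of it.

Things in the scene. Friction and masses are not known exactly. Their poses are not given: they have to be found in the camera images.
- carton: the green-topped white carton on the plywood (a similar one further back on the table is a bystander), 70 x 130 x 35 mm, 0.17 to 0.35 kg, loose. Origin: centre of its underside; z up; its own y axis runs along the 130 mm length, x across the 70 mm width. At the start it lies flat on the plywood in front of the rails, up to 22 mm off the lane's centre line and up to 0.2 rad crooked. Its two ends look alike for this job: either end may go first
- lane: plywood base 330 x 160 x 12 mm fixed flat on the table. Origin: centre of its underside, which is below the middle of the lane mouth (where the rails begin); x points down the lane to the end stop, y to the left, z up. The wood reaches from x = -165 to +165 mm and y = -80 to +80 mm; the carton slides on its top, 12 mm above the origin. The part x < 0 is open, with no rails
- rail_left: blue guide rail 138 x 12 x 15 mm standing on the plywood at the left (+y), from the lane mouth to close to the end stop. Origin: middle of its underside width at the mouth end, 51 mm left of the lane's centre line; it runs along +x. Inner face 45 mm from the centre line, top 15 mm above the plywood (the carton's top is 35 mm above it). The clear lane between the rails is 90 mm wide
- rail_right: the same rail at the right (-y), 51 mm right of the centre line
- stop_face (a point): middle of the dark rubber pad on the yellow end stop (130 mm wide, 30 mm high, rigid, fixed): the face that the carton's leading end must meet, 140 mm past the lane mouth, 15 mm above the plywood. The carton's centre is 65 mm before it when home
- marker: black marker pen 12 x 125 x 12 mm lying on the table right of the lane; bystander
- brush: wooden brush 28 x 168 x 21 mm lying on the table near the robot, right of the lane; bystander
- stone: rounded brown stone 55 x 57 x 42 mm right of the lane; bystander
- jar: round clear sample jar with dark green lid, 68 mm across, 90 mm high, behind the lane; bystander

How it is judged:
At the end, for the whole second after the job is handed in: The carton lies flat and still in the lane between the rails, lengthwise (within 0.1 rad), its centre within 10 mm of the centre line and its leading end within 5 mm of the end stop's rubber pad (x of carton in the frame of lane above 0.07 m and y of carton in the frame of lane between -0.01 and 0.01 m and angle between the y axis of carton and the x axis of lane, either way round below 0.1 rad and angle between carton's own z axis and vertical below 0.05 rad and z of carton in the frame of lane below 0.016 m and linear speed of carton below 0.01 m/s); the robot touches nothing.
It fails at once if the carton or the robot touches the left rail (contact force between anything else and rail_left above 0.2 N).
It fails at once if the carton or the robot touches the right rail (contact force between anything else and rail_right above 0.2 N).
It fails at once if the carton is lifted off the plywood or tipped (z of carton in the frame of lane above 0.018 m or angle between carton's own z axis and vertical above 0.15 rad).
It fails at once if a bystander is moved by more than 15 mm (distance of any of marker, brush, stone, jar from where it was at the start of the episode above 0.015 m).
It also fails if it takes over 67 s, if anything falls off the work surface, if the arm or the gripper's body presses on something with over 40 N, if the wrist force passes 120 N, or if a joint passes its speed limit or range.

### The arm

A 6-joint arm with a two-finger parallel gripper is mounted at the origin on a cart in front of the work surface, level with it; the furniture and walls round the work are solid. World frame = base frame: x ahead of the robot, y to its left, z up, the work surface at z = 0. Lengths are in m, angles in rad, forces in N, time in s.
With the tool pointing down it reaches from about 0.3 to 1 m from the base axis. Payload 5.1 kg.
Tool frame: the origin (TCP) lies between the finger pads; the fingertips stand 17 mm ahead of it and the grasp point (between the pads) lies 2 mm behind it; z points along the fingers, y is the direction in which the jaws open and shut (so a half turn about z gives the same grasp; the last joint's range is limited). The gripper opens to 95 mm and grips with 3 to 60 N. Pads are 20 mm wide; open, the fingers measure 119 mm over their backs; the gripper's body (75 mm by 180 mm) begins 59 mm behind the grasp point.
Start: joints at [1.157, 0.124, 1.65, -0, 1.367, -0.083], TCP at [0.211, 0.615, 0.202] pointing down, gripper open.
Joint ranges: [-2.61, 2.61], [-1.02, 2.33], [0.03, 2.71], [-1.35, 4.49], [0.32, 2.68], [-2.91, 2.91]. Speed limits (rad/s): [2.57, 2.57, 3.14, 3.14, 3.14, 3.14].

### API

Orientations are given as a 3x3 rotation matrix whose columns are the frame's x, y, z axes.
In Python, from cell import env gives the robot as it stands.
- The arm moves only by the tool play_rows, never from a script. Its argument "increments" is a list that holds one entry, the list of rows, each a list of 7 numbers: the turn, a rotation vector about the tool's x, y, z in degrees, then the shift along the tool's x, y, z in mm, then the opening, from 0 (shut) to 1 (fully open). A call has 1 to 8 rows; each row is the pose to reach, as a shift and turn from the pose measured when the call began, along the tool's axes at that moment; what a row does not reach only later rows make up. A row lasts 1/10 s, in which the tool goes at most 50 mm and 8.59 degrees, less where a joint would pass 70% of its speed; a pose out of reach is approached as far as the arm can. A call with a gripper value outside its range is refused whole. The fingers move at their own pace and stop on an object; "grip_force" is the grip in N (left out, the last holds). Time passes only in rows, so rows that repeat a pose let the fingers close. It gives the time, the measured TCP pose, the force and the opening at its end, in the units of the state.
- env.state(): the state, without advancing time (a new reading comes with each control period).
- env.get_image(name): name is "side" or "top"; returns the picture (384x512x3 uint8, red, green, blue); there is no depth.
- env.camera_info(name): a dict with "fx", "fy", "cx", "cy" (pixels), "camera_from_world" (4x4, takes a point from world to camera coordinates). Camera axes: x right, y down, z forward; pixel columns grow to the right and rows downward; lengths in m; the calibration is good to about 2 mm. A picture is of the moment at which its call begins. camera_info takes no time and is no camera call.
- env.finish_job(): hands the job in, once; it reports no verdict.
Trained networks look in the newest picture that a camera, given by its name, has taken for a name from the list of things; names that differ only in an ending like _2 or _b are one class to them, and where a whole thing is asked for, a point or a joint stands for the part that bears it (a point fixed in the world has none). Each returns a list of dicts, best first, with "conf" (0 to 1); they miss things now and then, are a little off and sometimes report something else, mostly with a low value. They report only what shows in the picture. A call takes as long as a camera call.
- env.outline_of(query, camera): "mask" (384x512 bool, what is visible of it) and "bbox" ([left, top, right, bottom] in pixels, round what is visible of it).
The state is a dict: "time": time; "joint_pos": joint angles; "joint_velocities": joint speeds; "tau": joint torques, N m; "tool_pos": TCP position; "ee_rot": TCP orientation; "force": force on the tool from outside, world axes, zero at the start; "torque": the same for the moment, N m; "opening": opening from 0.0 (shut) to 1.0 (fully open).
Only numpy, scipy, OpenCV 4.12 (cv2) and the standard library are available. Lean on these libraries where they do the work, as an engineer would, in place of code of your own. Each camera call takes 0.05 s, during which the arm holds its last target. There are 200 camera calls.

## Working session

There is one attempt and no reset: what is moved stays moved. The work goes in short steps, Python scripts to look and compute and a tool call to move; the robot and the scene stay as the last step left them, time stands still between calls to the robot, and variables do not carry over. Pictures are saved under pics/ and viewed, about 8 in all and at most 12, crops included, and the job is handed in when it is done.

Besides the shell and the picture viewer there is one more tool, called after "Emit:" in YAML: its name, and indented under it one key for each argument. play_rows: Moves the arm, as the interface text tells. Its arguments: {"type":"object","properties":{"increments":{"type":"array"},"grip_force":{"type":"number"}},"required":["increments"]}

```bash
mkdir -p pics; ls; python3 - <<'E'
from cell import env
import cv2,numpy as np
for n in ("top","side"):
    im=env.get_image(n); cv2.imwrite(f"pics/{n}0.png",im[:,:,::-1])
    c=env.camera_info(n); print(n,c["fx"],c["cx"],c["cy"],np.round(c["camera_from_world"],3).tolist())
    for q in ("carton","rail_left","rail_right","lane","stop_face"):
        try: print(q,[(round(r["conf"],2),np.round(r["bbox"]).tolist()) for r in env.outline_of(q,n)][:3])
        except Exception as e: print(q,e)
s=env.state(); print(s["time"],s["tool_pos"],np.round(s["ee_rot"],3))
E
```

```text
pics
top 461.5595900598725 254.90534592539 196.32010492694715 [[0.074, -0.997, 0.004, -0.42], [-0.977, -0.073, -0.202, 0.564], [0.201, 0.011, -0.979, 0.964], [0.0, 0.0, 0.0, 1.0]]
carton [(0.79, [195.0, 228.0, 235.0, 290.0])]
rail_left [(0.66, [196.0, 161.0, 210.0, 220.0])]
rail_right []
lane [(0.57, [183.0, 149.0, 262.0, 299.0])]
stop_face [(0.61, [202.0, 149.0, 258.0, 164.0])]
side 449.7935097272042 257.33684968191557 194.92424047561613 [[0.994, -0.111, -0.018, -0.609], [-0.063, -0.414, -0.908, -0.084], [0.093, 0.904, -0.418, 1.287], [0.0, 0.0, 0.0, 1.0]]
carton [(0.89, [176.0, 173.0, 232.0, 202.0])]
rail_left [(0.56, [319.0, 142.0, 341.0, 176.0]), (0.53, [240.0, 177.0, 295.0, 187.0]), (0.35, [186.0, 255.0, 253.0, 275.0])]
rail_right [(0.62, [243.0, 194.0, 304.0, 199.0])]
lane [(0.6, [169.0, 166.0, 311.0, 217.0])]
stop_face [(0.83, [296.0, 170.0, 314.0, 196.0])]
0.6 [0.21114001 0.61475739 0.20178053] [[-0.946  0.325  0.   ]
 [ 0.325  0.946  0.   ]
 [-0.     0.    -1.   ]]
```

View pics/top0.png

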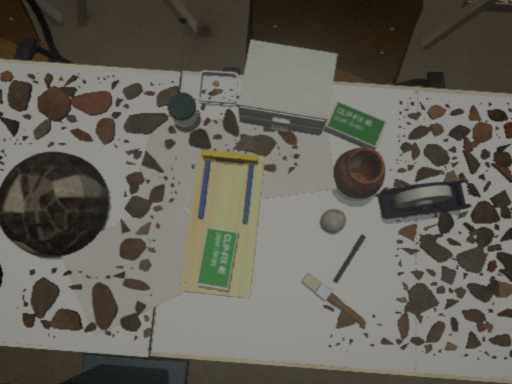

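View pics/side0.png

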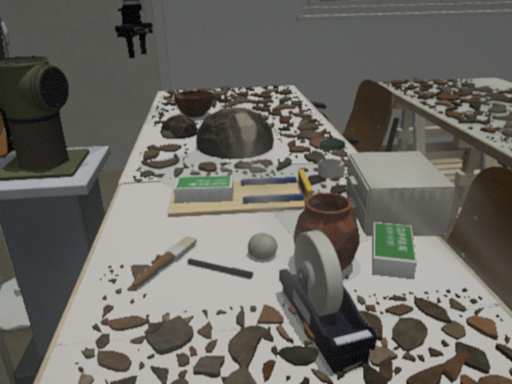

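The top view shows the lane with its mouth near row 220, the stop near (230,156) and the carton near (218,258), with its long axis slightly tilted. The side view agrees. Next I fit the poses.

```bash
cat > h.py <<'E'
from cell import env
import cv2,numpy as np
from scipy.optimize import minimize
CI={n:env.camera_info(n) for n in("top","side")}
def proj(n,P):
    c=CI[n];T=c["camera_from_world"];q=np.asarray(P)@T[:3,:3].T+T[:3,3]
    return np.c_[c["fx"]*q[:,0]/q[:,2]+c["cx"],c["fy"]*q[:,1]/q[:,2]+c["cy"]]
def back(n,uv,z):
    c=CI[n];T=np.asarray(c["camera_from_world"]);R=T[:3,:3];C=-R.T@T[:3,3]
    d=np.c_[(uv[:,0]-c["cx"])/c["fx"],(uv[:,1]-c["cy"])/c["fy"],np.ones(len(uv))]@R
    return (C+d*((z-C[2])/d[:,2])[:,None])
def rect(pose,x0,x1,y0,y1,z):
    x,y,a=pose;c,s=np.cos(a),np.sin(a)
    return np.array([[x+c*u-s*v,y+s*u+c*v,z] for u,v in((x0,y0),(x1,y0),(x1,y1),(x0,y1))])
def hull(pose,L,W,z0,z1):
    return np.r_[rect(pose,-L/2,L/2,-W/2,W/2,z0),rect(pose,-L/2,L/2,-W/2,W/2,z1)]
def fill(n,P,S=8):
    h=cv2.convexHull(proj(n,P).astype(np.float32))
    m=np.zeros((384,512),np.float32);big=np.zeros((200*S,200*S),np.uint8)
    o=OFF[n];cv2.fillConvexPoly(big,np.round((h[:,0]-o+.5)*S*16-8).astype(int),255,shift=4)
    m[o[1]:o[1]+200,o[0]:o[0]+200]=cv2.resize(big,(200,200),interpolation=cv2.INTER_AREA)/255.
    return m
OFF={"top":np.array([130,130]),"side":np.array([140,80])}
def fit(masks,p0,L,W,z0,z1):
    f=lambda p:sum(np.abs(fill(n,hull(p,L,W,z0,z1))-m).sum() for n,m in masks.items())
    r=minimize(f,p0,method="Nelder-Mead",options=dict(initial_simplex=np.array(p0)+np.array([[0,0,0],[.015,0,0],[0,.015,0],[0,0,.1]]),xatol=1e-4,fatol=.05))
    return r.x,r.fun
def rel(lane,c):
    d=c[:2]-lane[:2];s,k=np.sin(lane[2]),np.cos(lane[2])
    return np.array([k*d[0]+s*d[1],-s*d[0]+k*d[1],(c[2]-lane[2]+np.pi/2)%np.pi-np.pi/2])
def carton_mask(n):
    r=env.outline_of("carton",n)
    ok=[q for q in r if (q["bbox"][0]<260)]
    return ok[0]["mask"].astype(np.float32)
E
cat > a.py <<'E'
from h import *
im={n:env.get_image(n) for n in("top","side")}
mk={n:carton_mask(n) for n in im}
ml={n:env.outline_of("lane",n)[0]["mask"] for n in im}
p=back("top",np.argwhere(mk["top"]>0)[:,::-1].astype(float),.047)[:,:2]
(cx,cy),(w,h),a=cv2.minAreaRect((p*1000).astype(np.float32));print("minrect",cx,cy,w,h,a)
c0=[cx/1000,cy/1000,-.05]
for k in (["top"],["side"],["top","side"]):
    print("carton",k,*fit({n:mk[n] for n in k},c0,.13,.07,.012,.047))
hs=cv2.cvtColor(im["top"],cv2.COLOR_RGB2HSV)
def pts(m,z): return back("top",np.argwhere(m)[:,::-1].astype(float),z)[:,:2]*1000
H,S,V=hs[...,0],hs[...,1],hs[...,2]
sub=np.zeros(H.shape,bool);sub[150:300,180:266]=1
blue=sub&(H>100)&(H<130)&(S>90)
nb,lab,st,cen=cv2.connectedComponentsWithStats(blue.astype(np.uint8))
for i in range(1,nb):
    if st[i,4]>40: print("blue",st[i],cv2.minAreaRect(pts(lab==i,.027).astype(np.float32)))
# lane silhouette: fit whole wood from outline union
print("lane mask px",{n:int(ml[n].sum()) for n in ml})
u=sub&((ml["top"])|(mk["top"]>0)|blue)
# wood colour: yellowish
wood=sub&(H>15)&(H<35)&(S>45)
wood=cv2.morphologyEx((wood|blue|(mk["top"]>0)).astype(np.uint8),cv2.MORPH_CLOSE,np.ones((5,5),np.uint8))
nb,lab,st,cen=cv2.connectedComponentsWithStats(wood);i=1+np.argmax(st[1:,4])
print("wood",st[i],cv2.minAreaRect(pts(lab==i,.012).astype(np.float32)))
v=im["top"][140:305,170:275].copy()
vis=cv2.resize(v,None,fx=3.5,fy=3.5,interpolation=cv2.INTER_CUBIC);w2=cv2.resize((lab==i).astype(np.uint8)[140:305,170:275]*255,None,fx=3.5,fy=3.5)
cs,_=cv2.findContours(w2,0,1);v2=vis.copy();cv2.drawContours(v2,cs,-1,(255,0,0),1)
b2=cv2.resize(blue.astype(np.uint8)[140:305,170:275]*255,None,fx=3.5,fy=3.5);cs,_=cv2.findContours(b2,0,1);cv2.drawContours(v2,cs,-1,(255,0,255),1)
cv2.imwrite("pics/fit1.png",np.hstack([vis,v2])[:,:,::-1])
E
python3 a.py
```

```text
minrect 454.7642517089844 -304.5543518066406 72.23583984375 129.73916625976562 84.9579849243164
carton ['top'] [ 0.454852   -0.30357549 -0.08708723] 60.21176528930664
carton ['side'] [ 0.45601361 -0.29607753 -0.08255544] 84.70588684082031
carton ['top', 'side'] [ 0.45535189 -0.30325428 -0.08596709] 205.45098876953125
blue [200 169   9  39 140] ((611.5427856445312, -258.52813720703125), (8.242835998535156, 90.45845031738281), 88.1937255859375)
blue [245 174   7  39 132] ((607.3881225585938, -359.83154296875), (7.846731662750244, 89.78860473632812), 88.24589538574219)
lane mask px {'top': 7947, 'side': 3599}
wood [ 180  150   86  148 9988] ((546.9146118164062, -309.3485107421875), (166.8629608154297, 343.0052795410156), 88.91656494140625)
```

View pics/fit1.png

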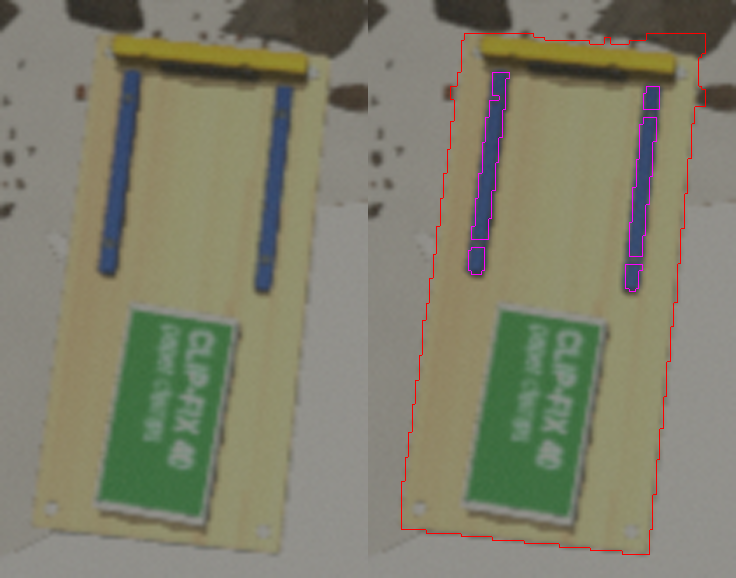

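```bash
cat > b.py <<'E'
from h import *
im=env.get_image("top");H,S,V=cv2.split(cv2.cvtColor(im,cv2.COLOR_RGB2HSV))
sub=np.zeros(H.shape,bool);sub[155:226,192:262]=1
blue=sub&(H>95)&(H<135)&(S>60)
blue=cv2.morphologyEx(blue.astype(np.uint8),cv2.MORPH_CLOSE,np.ones((7,3),np.uint8))
nb,lab,st,cen=cv2.connectedComponentsWithStats(blue)
R=[]
for i in range(1,nb):
    if st[i,4]>100:
        x=fit({"top":(lab==i).astype(np.float32)},[.61,-.26 if cen[i,0]<230 else -.36,-.03],.138,.012,.012,.027);print("rail",st[i],x);R.append(x[0])
R=np.array(R);m=R.mean(0);a=m[2];d=R[0,:2]-R[1,:2]
print("spacing",np.hypot(*d),"yaw from spacing",np.arctan2(-d[0],d[1]) if d[1]>0 else np.arctan2(d[0],-d[1]))
# wood with side limits, excluding far end clutter
wood=(H>15)&(H<35)&(S>45)
c=env.outline_of("carton","top");mk=carton_mask("top")
lane=m-np.array([.069*np.cos(a),.069*np.sin(a),0]);print("lane from rails",lane)
sub=np.zeros(H.shape,bool);sub[165:310,175:275]=1
w=cv2.morphologyEx((wood|(blue>0)|(mk>0)).astype(np.uint8)*sub,cv2.MORPH_CLOSE,np.ones((5,5),np.uint8))
nb,lab,st,cen=cv2.connectedComponentsWithStats(w);w=(lab==1+np.argmax(st[1:,4]))
L=[];Rr=[]
for r in range(172,270):
    k=np.flatnonzero(w[r]);L.append((k[0]-.5,r));Rr.append((k[-1]+.5,r))
for n,e in(("L",L),("R",Rr)):
    p=back("top",np.array(e,float),.012)[:,:2].astype(np.float32)
    vx,vy,x0,y0=cv2.fitLine(p,cv2.DIST_HUBER,0,.001,.001).ravel()
    ang=np.arctan(vy/vx);print(n,"edge yaw",ang,"y at lane x",y0+(lane[0]-x0)*vy/vx)
print("dims mask of stop", [back("top",np.array([[230,163.]]),.027)])
np.save("lane.npy",lane)
for k in("top","side"):
    env.get_image(k);x,f=fit({k:carton_mask(k)},[.455,-.303,-.087],.13,.07,.012,.047);print(k,x,"rel",rel(lane,x))
E
python3 b.py
```

```text
rail [199 160  11  58 231] (array([ 0.61340701, -0.25806631, -0.01658391]), np.float64(136.12548828125))
rail [243 165  10  58 232] (array([ 0.60903171, -0.35972764, -0.01695136]), np.float64(99.60784912109375))
spacing 0.10175543760047659 yaw from spacing -0.0430114544896741
lane from rails [ 0.54222906 -0.30774007 -0.01676763]
L edge yaw -0.031839855 y at lane x -0.22743049649070762
R edge yaw -0.030408591 y at lane x -0.3858691196240458
dims mask of stop [array([[ 0.67475816, -0.3131397 ,  0.027     ]])]
top [ 0.45469185 -0.30346578 -0.0810177 ] rel [-0.08759657  0.00280596 -0.06425006]
side [ 0.45575193 -0.29569015 -0.08826641] rel [-0.08666702  0.01059827 -0.07149878]
```

Combining edges and rails, the lane is at about (0.542, -0.3067) with yaw -0.031. The carton is at about (0.4547, -0.3034) with yaw -0.084. I'll travel above it now.

Emit:
play_rows:
  increments:
    - [[0,0,-5,-265,-395,-40,1],[0,0,-5,-265,-395,-40,1],[0,0,-5,-265,-395,-40,1],[0,0,-5,-265,-395,-40,1],[0,0,-5,-265,-395,-40,1],[0,0,-5,-265,-395,-40,1],[0,0,-5,-265,-395,-40,1],[0,0,-5,-265,-395,-40,1]]

```text
time: 2.05
tool_pos: [0.3136, 0.2278, 0.2357]
ee_rot: [[-0.971, 0.24, 0.001], [0.24, 0.971, 0.0], [-0.001, 0.001, -1.0]]
force: [0.8, 0.5, 0.1]
opening: 0.999
```

Emit:
play_rows:
  increments:
    - [[0,0,-9,-264,-482,0,1],[0,0,-9,-264,-482,0,1],[0,0,-9,-264,-482,0,1],[0,0,-9,-264,-482,0,1],[0,0,-9,-264,-482,0,1],[0,0,-9,-264,-482,0,1],[0,0,-9,-264,-482,0,1],[0,0,-9,-264,-482,0,1]]

```text
time: 2.85
tool_pos: [0.4132, -0.1492, 0.236]
ee_rot: [[-0.996, 0.086, 0.003], [0.086, 0.996, 0.0], [-0.003, 0.0, -1.0]]
force: [1.1, 0.2, -0.1]
opening: 0.999
```

Emit:
play_rows:
  increments:
    - [[0,0,0,-55,-150,0,1],[0,0,0,-55,-150,0,1],[0,0,0,-55,-150,0,1],[0,0,0,-55,-150,0,1],[0,0,0,-55,-150,60,1],[0,0,0,-55,-150,130,1],[0,0,0,-55,-150,130,1],[0,0,0,-55,-150,130,1]]

```text
time: 3.65
tool_pos: [0.452, -0.3, 0.1004]
ee_rot: [[-0.996, 0.086, -0.006], [0.086, 0.996, 0.007], [0.006, 0.007, -1.0]]
force: [-0.5, 0.6, 0.6]
opening: 0.999
```

```bash
python3 - <<'E'
from h import *
lane=np.array([.542,-.3067,-.031]);np.save("lane.npy",lane)
s=env.state();print(s["time"],s["tool_pos"],np.round(s["ee_rot"],4).tolist(),s["joint_pos"])
t=env.get_image("top");q=env.get_image("side")
a=cv2.resize(t[130:310,140:320],(400,400),interpolation=cv2.INTER_CUBIC);b=cv2.resize(q[100:230,140:340],(615,400)[:2] if 0 else (400,260),interpolation=cv2.INTER_CUBIC)
v=np.zeros((400,800,3),np.uint8);v[:,:400]=a;v[:260,400:]=b
cv2.imwrite("pics/p2.png",v[:,:,::-1])
E
```

```text
3.65 [ 0.45199056 -0.30003069  0.10041393] [[-0.9963, 0.086, -0.0057], [0.0859, 0.9963, 0.0073], [0.0063, 0.0068, -1.0]] [-0.68613086 -0.02100271  1.97767184  0.00219701  1.19400308 -2.17168927]
```

View pics/p2.png

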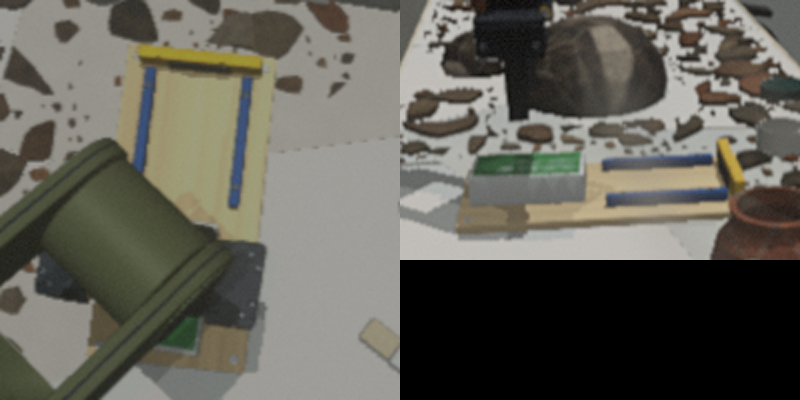

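Emit:
play_rows:
  increments:
    - [[0,0,0,-3,-3,20,1],[0,0,0,-3,-3,40,1],[0,0,0,-3,-3,60,1],[0,0,0,-3,-3,60,1]]
  grip_force: 5

```text
time: 4.15
tool_pos: [0.4586, -0.306, 0.0473]
ee_rot: [[-0.996, 0.085, 0.003], [0.085, 0.996, 0.0], [-0.003, 0.001, -1.0]]
force: [-0.0, 0.4, 0.3]
opening: 0.999
```

```bash
python3 - <<'E'
from h import *
s=env.state();print(s["time"],s["tool_pos"],s["force"],s["opening"])
env.get_image("side");
for q in env.outline_of("carton","side"): print(q["conf"],q["bbox"])
E
```

```text
4.15 [ 0.45864648 -0.30604385  0.04730364] [-0.01550034  0.44775392  0.2814035 ] 0.998647342076805
0.86 [175.3, 172.6, 232.4, 202.5]
```

Emit:
play_rows:
  increments:
    - [[0,0,0,0,0,5,0.8],[0,0,0,0,0,5,0.75],[0,0,0,0,0,5,0.7],[0,0,0,0,0,5,0.7],[0,0,0,0,0,5,0.7],[0,0,0,0,0,5,0.7]]
  grip_force: 4

```text
time: 4.85
tool_pos: [0.4599, -0.3071, 0.0444]
ee_rot: [[-0.996, 0.085, 0.006], [0.085, 0.996, -0.002], [-0.006, -0.002, -1.0]]
force: [-0.0, -0.3, -0.6]
opening: 0.705
```

Emit:
play_rows:
  increments:
    - [[0,0,0,0,0,2,0.6],[0,0,0,0,0,2,0.6],[0,0,0,0,0,2,0.6]]
  grip_force: 4

```text
time: 5.15
tool_pos: [0.4598, -0.3071, 0.0422]
ee_rot: [[-0.996, 0.085, 0.005], [0.085, 0.996, -0.002], [-0.005, -0.001, -1.0]]
force: [-0.6, -0.0, -0.6]
opening: 0.604
```

```bash
python3 - <<'E'
from h import *
q=env.get_image("side");t=env.get_image("top")
m=carton_mask("side");x,f=fit({"side":m},[.455,-.303,-.087],.13,.07,.012,.047);print(x,f,np.load("lane.npy"),rel(np.load("lane.npy"),x))
s=env.state();print(s["joint_pos"])
v=np.hstack([cv2.resize(q[120:230,150:260],(480,480),interpolation=cv2.INTER_CUBIC),cv2.resize(t[130:310,160:280],(320,480),interpolation=cv2.INTER_CUBIC)])
cv2.imwrite("pics/p3.png",v[:,:,::-1])
E
```

```text
Traceback (most recent call last):
  File "h.py", line 34, in carton_mask
    return ok[0]["mask"].astype(np.float32)
           ~~^^^
IndexError: list index out of range
```

```bash
python3 - <<'E'
from h import *
q=env.get_image("side");t=env.get_image("top")
v=np.hstack([cv2.resize(q[120:230,150:260],(480,480),interpolation=cv2.INTER_CUBIC),cv2.resize(t[130:310,160:280],(320,480),interpolation=cv2.INTER_CUBIC)])
cv2.imwrite("pics/p3.png",v[:,:,::-1])
E
```

```text
(no output)
```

View pics/p3.png

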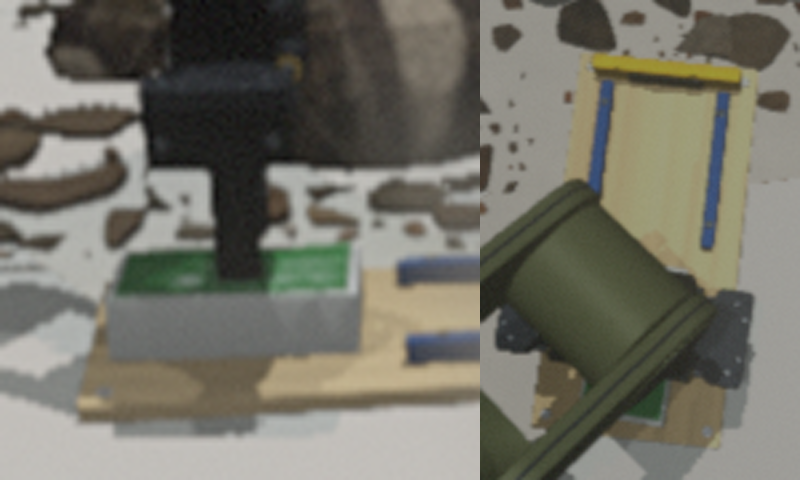

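```bash
python3 - <<'E'
from h import *
s=env.state();R=np.array(s["ee_rot"]);p=np.array(s["tool_pos"]);print(p,s["opening"],s["force"])
for o in(.604,):
  for sy in(-1,1):
    print(sy,proj("side",[p+R@[dx,sy*(o*.0475+d),.017] for dx in(-.01,.01) for d in(0,.012)]).round(1).tolist())
c=np.array([.4547,-.3034,-.084]);print(proj("side",hull(c,.13,.07,.012,.047)).round(1).tolist())
l=np.load("lane.npy");print(proj("side",rect(l,-.165,.165,-.08,.08,.012)).round(1).tolist())
print(proj("side",rect(l,-.165,.165,-.08,.08,.0)).round(1).tolist())
E
```

```text
[ 0.45995541 -0.30719661  0.04245696] 0.5988181730886061 [-0.62772439 -0.34958504 -0.1417964 ]
-1 [[209.6, 196.3], [209.2, 198.6], [200.7, 196.6], [200.3, 198.9]]
1 [[211.3, 186.2], [211.6, 184.2], [202.9, 186.5], [203.3, 184.5]]
[[174.2, 203.3], [231.7, 201.7], [232.4, 189.2], [178.3, 190.7], [172.7, 189.2], [231.0, 187.6], [231.8, 175.7], [177.0, 177.2]]
[[167.2, 213.4], [317.9, 205.5], [305.2, 177.9], [173.7, 184.2]]
[[167.7, 218.3], [317.7, 210.4], [305.0, 182.3], [174.1, 188.6]]
```

```bash
python3 - <<'E'
from h import *
R=np.array([[-.946,.325,0],[.325,.946,0],[0,0,-1.]]);p=np.array([.2111,.6148,.2018])
for h in(.017,-.02): 
  for sy in(-1,1): print(h,sy,proj("side",[p+R@[dx,sy*(.0475+d),h] for dx in(-.01,.01) for d in(0,.012)]).round(1).tolist())
a=cv2.imread("pics/side0.png")[0:70,100:165];q=env.get_image("side")[:,:,::-1][150:215,175:240]
cl=lambda i:np.clip(i.astype(float)*1.6,0,255).astype(np.uint8)
cv2.imwrite("pics/p4.png",np.hstack([cl(cv2.resize(a,(390,420),interpolation=cv2.INTER_CUBIC)),cl(cv2.resize(q,(400,420),interpolation=cv2.INTER_CUBIC))]))
E
```

```text
0.017 -1 [[135.5, 66.1], [134.0, 66.6], [130.7, 66.0], [129.3, 66.5]]
0.017 1 [[146.2, 62.4], [147.5, 62.0], [141.6, 62.3], [142.9, 61.9]]
-0.02 -1 [[134.2, 56.2], [132.8, 56.6], [129.4, 56.1], [127.9, 56.6]]
-0.02 1 [[145.1, 52.9], [146.4, 52.5], [140.5, 52.9], [141.8, 52.5]]
```

View pics/p4.png

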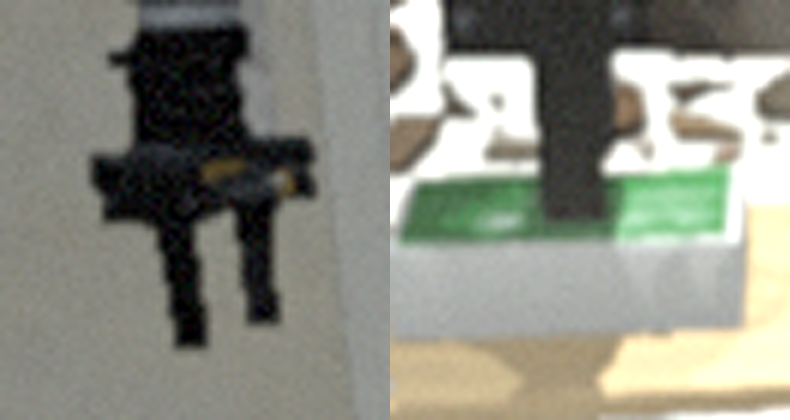

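The near fingertip shows at about row 184, and projection put it at about 198. The start picture shows the same mismatch: tips at rows 58 and 53.5, expected 66 and 62. So the tips really sit about 32–36 mm higher than the reported pose says, and they closed above the carton. I'll calibrate the height by a light touch on the carton's top.

Emit:
play_rows:
  increments:
    - [[0,0,0,0,0,3,0.6],[0,0,0,0,0,5,0.6],[0,0,0,0,0,6,0.6],[0,0,0,0,0,6,0.6]]

```text
time: 5.85
tool_pos: [0.4598, -0.3071, 0.0361]
ee_rot: [[-0.996, 0.085, 0.005], [0.085, 0.996, -0.002], [-0.005, -0.001, -1.0]]
force: [-0.2, -0.2, 0.8]
opening: 0.601
```

Emit:
play_rows:
  increments:
    - [[0,0,0,0,0,1,0.6],[0,0,0,0,0,2,0.6],[0,0,0,0,0,2,0.6]]

```text
time: 6.15
tool_pos: [0.4598, -0.3071, 0.0344]
ee_rot: [[-0.996, 0.085, 0.005], [0.085, 0.996, -0.002], [-0.005, -0.001, -1.0]]
force: [-1.8, 1.3, 2.4]
opening: 0.596
```

Emit:
play_rows:
  increments:
    - [[0,0,0,0,0,1,0.6],[0,0,0,0,0,1,0.6]]

```text
time: 6.35
tool_pos: [0.4599, -0.3071, 0.0344]
ee_rot: [[-0.996, 0.085, 0.005], [0.085, 0.996, -0.001], [-0.005, -0.001, -1.0]]
force: [-2.0, 3.8, 6.9]
opening: 0.6
```

Contact is at reported z = 0.0345, with the carton's top at 0.047. So tip height above the plywood is roughly the reported TCP z. I'll raise, open, recentre and descend in steps.

Emit:
play_rows:
  increments:
    - [[0,0,0,0,0,-12,0.6],[0,0,0,2,3,-15,1],[0,0,0,2,3,-15,1],[0,0,0,2,3,-15,1],[0,0,0,2,3,-15,1],[0,0,0,2,3,-10,1],[0,0,0,2,3,-3,1],[0,0,0,2,3,2,1]]

```text
time: 7.15
tool_pos: [0.4576, -0.3036, 0.0311]
ee_rot: [[-0.996, 0.085, 0.003], [0.085, 0.996, -0.0], [-0.003, -0.0, -1.0]]
force: [0.1, 0.4, 0.8]
opening: 1.0
```

```bash
python3 - <<'E'
from h import *
s=env.state();print(s["time"],s["tool_pos"],s["force"],s["opening"],s["joint_pos"])
q=env.get_image("side")[:,:,::-1][140:230,150:260];t=env.get_image("top")[:,:,::-1][170:310,160:280]
cv2.imwrite("pics/p5.png",np.hstack([cv2.resize(q,(440,360),interpolation=cv2.INTER_CUBIC),cv2.resize(t,(308,360),interpolation=cv2.INTER_CUBIC)]))
E
```

```text
7.15 [ 0.45763865 -0.30355926  0.03110473] [0.11857516 0.4153907  0.77630419] 0.9999474121064308 [-6.84484613e-01  7.18843958e-02  2.01272113e+00  2.15623797e-03
  1.05404720e+00 -2.17092099e+00]
```

View pics/p5.png

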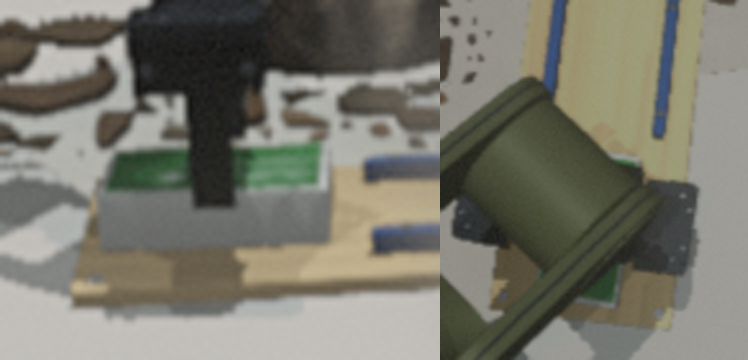

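The near finger now overlaps the front of the near face, with its tip at about row 191, so the jaws straddle the carton with no force. I'll go down and close.

Emit:
play_rows:
  increments:
    - [[0,0,0,0,0,8,1],[0,0,0,0,0,16,1],[0,0,0,0,0,19,1],[0,0,0,0,0,19,0.85],[0,0,0,0,0,19,0.78],[0,0,0,0,0,19,0.72],[0,0,0,0,0,19,0.7],[0,0,0,0,0,19,0.7]]
  grip_force: 4

```text
time: 8.05
tool_pos: [0.4576, -0.3036, 0.0122]
ee_rot: [[-0.996, 0.085, 0.003], [0.085, 0.996, -0.0], [-0.003, -0.0, -1.0]]
force: [-0.5, -0.5, 0.3]
opening: 0.739
```

Emit:
play_rows:
  increments:
    - [[0,0,-1,0,0,0,0.7],[0,0,-2,0,0,0,0.7],[0,0,-3.1,0,-0.5,0,0.7],[0,0,-3.1,0,-0.5,0,0.7],[0,0,-3.1,0,-0.5,0,0.7],[0,0,-3.1,0,-0.5,0,0.76],[0,0,-3.1,0,-0.5,0,0.85],[0,0,-3.1,0,-0.5,0,1]]

```text
time: 8.85
tool_pos: [0.4576, -0.3041, 0.0122]
ee_rot: [[-1.0, 0.031, 0.003], [0.031, 1.0, -0.0], [-0.003, -0.0, -1.0]]
force: [-0.5, 0.1, -0.5]
opening: 0.873
```

Emit:
play_rows:
  increments:
    - [[0,0,0,0,0,-15,1],[0,0,0,0,0,-30,1],[0,0,0,0,0,-50,1],[0,0,0,50,0,-50,1],[0,0,0,100,0,-50,0.7],[0,0,0,105,0,-50,0.5],[0,0,0,105,0,-50,0.4],[0,0,0,105,0,-50,0.4]]

```text
time: 9.65
tool_pos: [0.3537, -0.3018, 0.0635]
ee_rot: [[-0.999, 0.031, 0.006], [0.031, 1.0, -0.003], [-0.006, -0.002, -1.0]]
force: [0.9, -0.4, 1.0]
opening: 0.72
```

```bash
cat > m.py <<'E'
from h import *
import sys
s=env.state();lane=np.load("lane.npy");print(s["time"],s["tool_pos"],s["force"],s["opening"],"tool rel",rel(lane,np.r_[s["tool_pos"][:2],0]).round(4))
g0=np.array(s["tool_pos"])
im={n:env.get_image(n) for n in("top","side")}
for n in im:
    for q in env.outline_of("carton",n):
        if q["bbox"][0]>300: continue
        x,f=fit({n:q["mask"].astype(np.float32)},[lane[0]+float(sys.argv[1]),-.304,-.03],.13,.07,.012,.047);print(n,q["conf"],q["bbox"],x.round(4),round(f),"rel",rel(lane,x).round(4))
t=im["top"][:,:,::-1][140:310,160:280];q=im["side"][:,:,::-1][130:240,150:330]
cv2.imwrite(sys.argv[2],np.hstack([cv2.resize(t,(381,540),interpolation=cv2.INTER_CUBIC),np.vstack([cv2.resize(q,(410,251),interpolation=cv2.INTER_CUBIC),np.zeros((289,410,3),np.uint8)])]))
E
python3 m.py -0.087 pics/p6.png
```

```text
9.65 [ 0.35372649 -0.30180356  0.06353182] [ 0.86667054 -0.36375076  0.98266562] 0.720461183165338 tool rel [-0.1883 -0.0009  0.031 ]
top 0.76 [198.3, 227.4, 233.6, 288.3] [ 0.4545 -0.3038 -0.0191] 119 rel [-0.0876  0.0002  0.0119]
side 0.63 [175.2, 173.6, 229.5, 202.6] [ 0.4552 -0.2967 -0.0258] 87 rel [-0.0871  0.0073  0.0052]
```

View pics/p6.png

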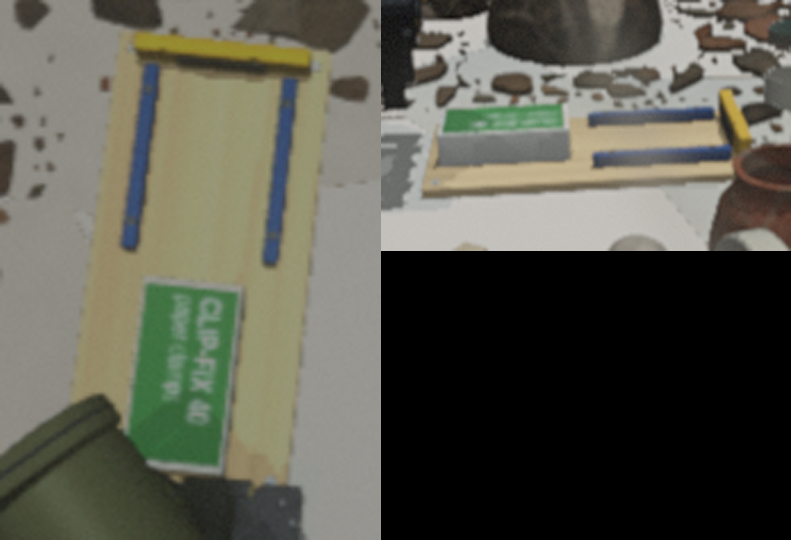

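The carton is straight in the picture: its edge slope is about 0.11, like the rails, and it is centred. The measured offset is about 0.2 mm. I'll lower behind it at rail-clearing height and push with two fingertips.

Emit:
play_rows:
  increments:
    - [[0,0,0,0,1,10,0.4],[0,0,0,0,1,20,0.4],[0,0,0,0,1,30,0.4],[0,0,0,0,1,40,0.4],[0,0,0,0,1,41,0.4],[0,0,0,0,1,41,0.4],[0,0,0,-5,1,41,0.4],[0,0,0,-10,1,41,0.4]]

```text
time: 10.65
tool_pos: [0.3645, -0.3009, 0.022]
ee_rot: [[-1.0, 0.031, 0.005], [0.031, 1.0, -0.002], [-0.005, -0.002, -1.0]]
force: [0.0, -0.0, 0.3]
opening: 0.397
```

Emit:
play_rows:
  increments:
    - [[0,0,0,-8,0,0,0.4],[0,0,0,-14,0,0,0.4],[0,0,0,-20,0,0,0.4],[0,0,0,-26,0,0,0.4],[0,0,0,-32,0,0,0.4],[0,0,0,-38,0,0,0.4],[0,0,0,-43,0,0,0.4],[0,0,0,-46,0,0,0.4]]

```text
time: 11.45
tool_pos: [0.4109, -0.3023, 0.0222]
ee_rot: [[-1.0, 0.03, 0.005], [0.03, 1.0, -0.002], [-0.005, -0.002, -1.0]]
force: [-3.4, 0.4, 2.6]
opening: 0.403
```

```bash
python3 m.py -0.06 pics/p7.png
```

```text
11.45 [ 0.41085474 -0.30229651  0.02215184] [-3.37233941  0.42323865  2.62895595] 0.40308722779656037 tool rel [-0.1312  0.0003  0.031 ]
top 0.63 [203.1, 213.9, 235.8, 257.8] [ 0.5215 -0.3056 -0.0067] 688 rel [-0.0205  0.0005  0.0243]
side 0.82 [189.6, 173.3, 248.7, 200.8] [ 0.4894 -0.2957 -0.0288] 78 rel [-0.053   0.0093  0.0022]
```

Emit:
play_rows:
  increments:
    - [[0,0,0,-6,0,0,0.4],[0,0,0,-14,0,0,0.4],[0,0,0,-22,0,0,0.4],[0,0,0,-30,0,0,0.4],[0,0,0,-38,0,0,0.4],[0,0,0,-45,0,0,0.4],[0,0,0,-50,0,0,0.4],[0,0,0,-52,0,0,0.4]]

```text
time: 12.45
tool_pos: [0.4634, -0.3039, 0.0224]
ee_rot: [[-1.0, 0.03, 0.006], [0.03, 1.0, -0.002], [-0.006, -0.002, -1.0]]
force: [-1.9, 0.9, 1.2]
opening: 0.401
```

```bash
python3 m.py -0.003 pics/p7.png
```

```text
12.45 [ 0.46338514 -0.30386715  0.02238616] [-1.85646835  0.91452328  1.17103379] 0.4010140029960279 tool rel [-0.0787  0.0004  0.031 ]
top 0.96 [208.2, 190.5, 236.6, 228.6] [ 0.5843 -0.3066  0.0463] 889 rel [0.0423 0.0015 0.0773]
side 0.75 [214.6, 172.5, 270.7, 195.8] [ 0.5431 -0.2936  0.0704] 132 rel [0.0006 0.0131 0.1014]
```

View pics/p7.png

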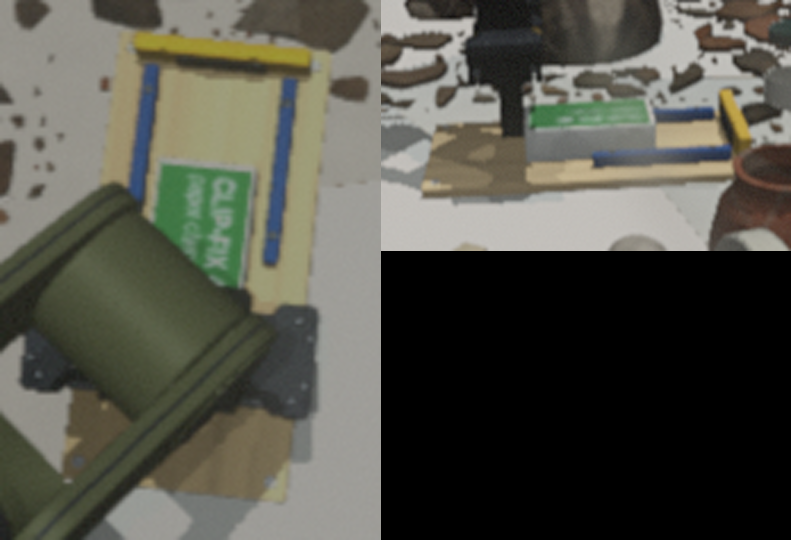

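```bash
cat > g.py <<'E'
from h import *
import sys
r0,r1=map(int,sys.argv[1:3]);lane=np.load("lane.npy");im=env.get_image("top");g=im.astype(int)
m=((g[...,1]-g[...,0]>25)&(g[...,1]-g[...,2]>15)).astype(np.uint8);m[:, :190]=0;m[:,262:]=0
m=cv2.morphologyEx(m,cv2.MORPH_CLOSE,np.ones((7,7),np.uint8))
rows=range(r0,r1)
for nm,f in(("R",lambda k:k[-1]+.5),("L",lambda k:k[0]-.5)):
    e=np.array([(f(np.flatnonzero(m[r])),r) for r in rows],float)
    p=back("top",e,.047)[:,:2].astype(np.float32);vx,vy,x0,y0=cv2.fitLine(p,cv2.DIST_HUBER,0,.001,.001).ravel()
    print(nm,"yaw rel",round(float(np.arctan(vy/vx)-lane[2]),4),"mid edge rel",rel(lane,np.r_[p.mean(0),0])[:2].round(4))
k=np.argwhere(m>0);print("green top row",k[:,0].min(),back("top",np.array([[ (k[k[:,0]==k[:,0].min()][:,1]).mean(),k[:,0].min()-.5]]),.047))
E
python3 g.py 196 226
```

```text
R yaw rel 0.0013 mid edge rel [ 0.0203 -0.0316]
L yaw rel 0.6825 mid edge rel [0.0146 0.0222]
green top row 192 [[ 0.60082847 -0.28888056  0.047     ]]
```

```bash
python3 g.py 194 204
```

```text
R yaw rel -0.0306 mid edge rel [ 0.0476 -0.0315]
L yaw rel -0.0247 mid edge rel [0.0408 0.0319]
green top row 192 [[ 0.60082847 -0.28888056  0.047     ]]
```

The green edges give a centre offset of about +0.2 mm and yaw of about 0.001. I'll keep pushing.

Emit:
play_rows:
  increments:
    - [[0,0,0,-6,0,0,0.4],[0,0,0,-14,0,0,0.4],[0,0,0,-22,0,0,0.4],[0,0,0,-30,0,0,0.4],[0,0,0,-38,0,0,0.4],[0,0,0,-45,0,0,0.4],[0,0,0,-50,0,0,0.4],[0,0,0,-53,0,0,0.4]]

```text
time: 13.55
tool_pos: [0.5164, -0.3056, 0.0229]
ee_rot: [[-1.0, 0.031, 0.006], [0.031, 1.0, -0.002], [-0.006, -0.002, -1.0]]
force: [-2.2, -0.3, 0.4]
opening: 0.399
```

```bash
python3 g.py 168 190; python3 g.py 168 176;python3 m.py 0.05 pics/p8.png
```

```text
13.65 [ 0.51652478 -0.30571663  0.02312379] [-0.42020973 -0.37286052  0.04382498] 0.40091698819091504 tool rel [-0.0255  0.0002  0.031 ]
top 0.72 [211.4, 168.6, 239.4, 202.6] [ 0.6517 -0.3082  0.1797] 1136 rel [0.1097 0.0019 0.2107]
side 0.6 [237.6, 172.6, 292.4, 195.7] [ 0.596  -0.2901 -0.0346] 234 rel [ 0.0535  0.0183 -0.0036]Traceback (most recent call last):
  File "g.py", line 8, in <module>
    e=np.array([(f(np.flatnonzero(m[r])),r) for r in rows],float)
                 ~^^^^^^^^^^^^^^^^^^^^^^
  File "g.py", line 7, in <lambda>
    for nm,f in(("R",lambda k:k[-1]+.5),("L",lambda k:k[0]-.5)):
                              ~^^^^
IndexError: index -1 is out of bounds for axis 0 with size 0
Traceback (most recent call last):
  File "g.py", line 8, in <module>
    e=np.array([(f(np.flatnonzero(m[r])),r) for r in rows],float)
                 ~^^^^^^^^^^^^^^^^^^^^^^
  File "g.py", line 7, in <lambda>
    for nm,f in(("R",lambda k:k[-1]+.5),("L",lambda k:k[0]-.5)):
                              ~^^^^
IndexError: index -1 is out of bounds for axis 0 with size 0
```

Emit:
play_rows:
  increments:
    - [[0,0,0,-5,0,0,0.4],[0,0,0,-10,0,0,0.4],[0,0,0,-14,0,0,0.4],[0,0,0,-17,0,0,0.4],[0,0,0,-18,0,0,0.4]]

```text
time: 14.35
tool_pos: [0.5343, -0.3063, 0.0233]
ee_rot: [[-0.999, 0.031, 0.007], [0.031, 1.0, -0.002], [-0.007, -0.002, -1.0]]
force: [-1.7, 0.0, -0.3]
opening: 0.399
```

```bash
python3 g.py 176 194; python3 g.py 176 182
```

```text
R yaw rel 0.111 mid edge rel [ 0.0939 -0.0317]
L yaw rel 1.0119 mid edge rel [0.0902 0.0031]
green top row 161 [[ 0.67269394 -0.28233723  0.047     ]]Traceback (most recent call last):
  File "g.py", line 8, in <module>
    e=np.array([(f(np.flatnonzero(m[r])),r) for r in rows],float)
                 ~^^^^^^^^^^^^^^^^^^^^^^
  File "g.py", line 7, in <lambda>
    for nm,f in(("R",lambda k:k[-1]+.5),("L",lambda k:k[0]-.5)):
                              ~^^^^
IndexError: index -1 is out of bounds for axis 0 with size 0
```

Emit:
play_rows:
  increments:
    - [[0,0,0,-1,0,0,0.4],[0,0,0,-2,0,0,0.4],[0,0,0,-2,0,0,0.4]]

```text
time: 14.75
tool_pos: [0.5364, -0.3064, 0.0234]
ee_rot: [[-0.999, 0.031, 0.008], [0.031, 1.0, -0.002], [-0.008, -0.002, -1.0]]
force: [-0.5, -0.2, -0.1]
opening: 0.396
```

Emit:
play_rows:
  increments:
    - [[0,0,0,-1,0,0,0.4],[0,0,0,-2,0,0,0.4],[0,0,0,-2,0,0,0.4]]

```text
time: 15.05
tool_pos: [0.5385, -0.3064, 0.0233]
ee_rot: [[-0.999, 0.031, 0.008], [0.031, 1.0, -0.002], [-0.008, -0.002, -1.0]]
force: [-1.3, -0.9, 0.8]
opening: 0.403
```

Emit:
play_rows:
  increments:
    - [[0,0,0,-1,0,0,0.4],[0,0,0,-2,0,0,0.4]]

```text
time: 15.25
tool_pos: [0.5385, -0.3064, 0.0233]
ee_rot: [[-1.0, 0.031, 0.002], [0.031, 1.0, -0.002], [-0.002, -0.002, -1.0]]
force: [-11.5, 0.4, 6.0]
opening: 0.4
```

The force jumped to 11.5 N with no further travel, so the carton is against the stop. I'll back off straight, rise and move clear to check.

Emit:
play_rows:
  increments:
    - [[0,0,0,3,0,0,0.4],[0,0,0,10,0,0,0.4],[0,0,0,20,0,0,0.4],[0,0,0,35,0,-20,0.4],[0,0,0,60,0,-60,0.4],[0,0,0,100,0,-90,0.4],[0,0,0,140,0,-100,0.4],[0,0,0,140,0,-100,0.4]]

```text
time: 16.05
tool_pos: [0.3959, -0.3024, 0.125]
ee_rot: [[-0.999, 0.033, 0.005], [0.033, 0.999, -0.005], [-0.005, -0.004, -1.0]]
force: [0.2, -0.3, -0.5]
opening: 0.404
```

```bash
python3 m.py 0.073 pics/p8.png; python3 g.py 166 215
```

```text
16.05 [ 0.39594101 -0.30239528  0.12503654] [ 0.20520553 -0.25059128 -0.51447355] 0.40364430027349 tool rel [-0.1461 -0.0002  0.031 ]
top 0.61 [207.1, 157.0, 241.1, 217.3] [ 0.6157 -0.3081 -0.0276] 59 rel [0.0737 0.0008 0.0034]
side 0.56 [245.2, 170.4, 303.2, 195.9] [ 0.6189 -0.2835 -0.0075] 188 rel [0.0762 0.0256 0.0235]Traceback (most recent call last):
  File "g.py", line 8, in <module>
    e=np.array([(f(np.flatnonzero(m[r])),r) for r in rows],float)
                 ~^^^^^^^^^^^^^^^^^^^^^^
  File "g.py", line 7, in <lambda>
    for nm,f in(("R",lambda k:k[-1]+.5),("L",lambda k:k[0]-.5)):
                              ~^^^^
IndexError: index -1 is out of bounds for axis 0 with size 0
```

View pics/p8.png

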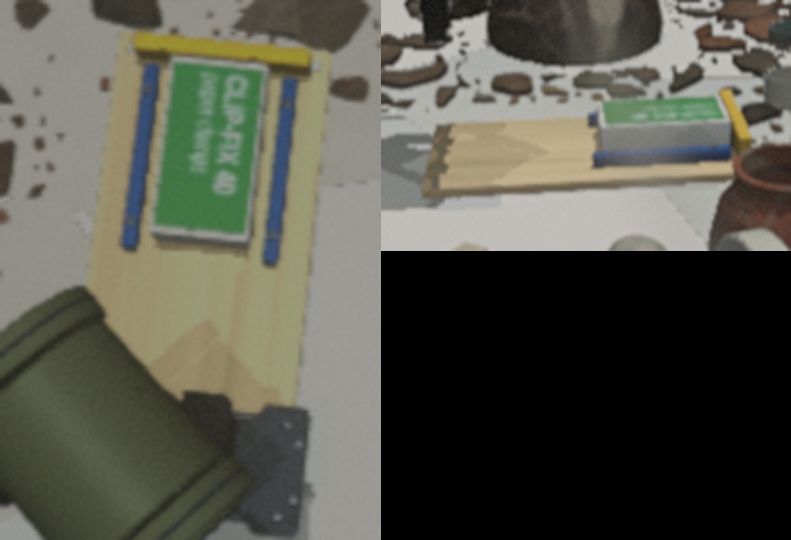

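The carton lies flat between the rails, against the stop, with clear gaps on both sides. In the picture it spans columns 153–268, between rails at about 130–155 and 265–297. The arm is clear, so I'll hand in.

```bash
python3 -c "
from cell import env
print(env.state()['joint_velocities']); print(env.finish_job())"
```

```text
[ 0.00462862  0.01192908 -0.00473176 -0.00173715  0.00314394  0.00021999]
the job is handed in; nothing more can be done
None
```

The carton is home against the yellow end stop and the job is handed in at about 16 s; it reports no verdict. I squeezed the carton lightly between the fingertips to straighten it. I then pushed it down the lane from behind with two fingertips, kept above rail height, until the force rose to about 11.5 N at the stop. Then I backed off and moved clear.

**Last checks:**
- **Top camera:** the carton is at x ≈ 0.074 m, y ≈ +0.001 m and about 0.003 rad off the lane, with clear gaps to both rails in the picture.
- **Carton flat, robot clear:** the carton looks flat, and the tool force reads about zero with the arm well away from it.

**What disagreed or failed:**
- **Side camera:** its fit gave y ≈ +0.026 m. The near rail partly hides the carton in that view and the fit was biased throughout, so I relied on the top view.
- **Tool height:** the fingertips are really about 30 mm higher than the reported tool position implies. My first close therefore missed, passing above the carton. I corrected the height with a light touch of about 7 N on the carton's top.
- **Edge check:** my final green-edge alignment script crashed, so the angle rests on the top-camera fit and the picture.
- **Bystanders:** I did not re-measure their positions. The tool never worked near them.

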